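# Seat the bayonet collar on the divided pot lid and hold it home

## Robot

A 6-joint arm with a two-finger parallel gripper is mounted at the origin on the work surface. World frame = base frame: x ahead of the robot, y to its left, z up, the work surface at z = 0. Lengths are in mm, angles in degrees, forces in N, time in s.
With the tool pointing down it reaches from about 300 to 850 mm from the base axis. Payload 4.2 kg.
Tool frame: the origin (TCP) lies between the finger pads; the fingertips stand 19 mm ahead of it and the grasp point (between the pads) is the TCP; z points along the fingers, x is the direction in which the jaws open and shut, and the axes are right-handed (so a half turn about z gives the same grasp; the last joint's range is limited). The gripper opens to 91 mm and grips with 3 to 60 N. Pads are 32 mm wide; open, the fingers measure 118 mm over their backs; the gripper's body (76 mm by 178 mm) begins 60 mm behind the grasp point.
Start: joints at [-71.104, 18.312, 89.639, -0, 72.044, -1.146], TCP at [197.062, -540.193, 232.976] pointing down, gripper open.
Joint ranges: [-177.97, 177.97], [-48.28, 115.42], [12.27, 149.76], [-77.06, 257.06], [2.81, 150.46], [-146.56, 146.56]. Speed limits (degrees/s): [147.25, 147.25, 180, 180, 180, 180].

## Interface

Orientations are given as [roll, pitch, yaw] about the fixed x, y, z axes, in that order (R = Rz(yaw) Ry(pitch) Rx(roll)).
In Python, from workcell import sensors, grab_frame, env gives the robot as it stands.
- The arm moves only by the tool servo_tool, never from a script. Its argument "motion" is one flat list of numbers, 7 for each row, row after row: the shift along the world's x, y, z in mm, then the turn, a rotation vector about the world's x, y, z in rad, then the opening in per cent of the stroke, from 0 (shut) to 100 (fully open). In form: [x, y, z, rx, ry, rz, grip, x, y, z, rx, ry, rz, grip, ...]. A call has 1 to 10 rows; each row shifts and turns the commanded pose from where the row before left it; what a row does not reach is not made up. A row lasts 1/12 s, in which the tool goes at most 41.7 mm and 7.16 degrees, less where a joint would pass 70% of its speed; a pose out of reach is approached as far as the arm can. A call with a gripper value outside its range is refused whole. The fingers move at their own pace and stop on an object; "newtons" is the grip in N (left out, the last holds). Time passes only in rows, so rows that do not move let the fingers close. It gives the time, the measured TCP pose, the force and the opening at its end, in the units of the state.
- sensors.state(): the state, without advancing time (a new reading comes with each control period).
- grab_frame(name): name is "scene" or "top" or "wrist"; returns a dict with "image" (480x640x3 uint8, red, green, blue), "depth" (480x640 float32, mm along the optical axis (not along the pixel's ray), 0 where there is no reading), "fx", "fy", "cx", "cy" (pixels), "dist_coeffs" ([k1, k2, p1, p2, k3] as OpenCV has them; the pictures are not rectified), "extrinsics" (4x4, takes a point from camera to world coordinates); the wrist camera has in their place "T_tool_cam" (4x4, takes a point from camera to tool coordinates, whose origin is the TCP and whose axes are the tool frame's). Camera axes: x right, y up, looking along -z (the intrinsics and any distortion apply to the point x, -y, -z); pixel columns grow to the right and rows downward; lengths in mm; the calibration is good to about 2 mm. A picture is of the moment at which its call begins: read the wrist's pose just before it.
- env.job_done(): hands the job in, once; it reports no verdict.
The state is a dict: "time_s": time; "qpos": joint angles; "qvel": joint speeds; "effort": joint torques, N m; "ee_pos": TCP position; "ee_rot": TCP orientation; "force": force on the tool from outside, world axes, zero at the start; "torque": the same for the moment, N m; "gripper_width": finger opening in mm.
Only numpy, scipy, OpenCV 4.12 (cv2) and the standard library are available. Lean on these libraries where they do the work, as an engineer would, in place of code of your own. Each camera call takes 0.05 s, during which the arm holds its last target.

## Task

The knurled collar on the divided pot lid has been set on crooked and stands on its pins. Grip it, turn it until its hidden keyways drop over the pins, then push it down against the spring seal until it is fully home on the lid, and finish with the fingers still on it, holding it pushed fully home (do not let go: the seal would lift it again). Leave the two sauce bowls, the ladle rest and the skimmer where they are.

Things in the scene. Friction and masses are not known exactly. Their poses are not given: they have to be found in the camera images.
- collar_center (a point): Knurled aluminium collar, upright cylinder 52 mm in diameter, 42 mm tall, about 0.14 kg, loose, closed flat top with a dark disc. This point: its centre, half-way up on its axis (z up). It starts upright on the tops of three hidden pins, 34 mm above lid_seat; 26 mm once dropped over the pins onto the spring seal; 21 mm fully home at the hard stop. A boss inside guides it with 1 mm of side play.
- collar_foot (a point): Centre of the collar's open underside, 21 mm below collar_center. Inside are three hidden keyways 120 degrees apart, with about 12 degrees of play each way. Turned clockwise seen from above, they meet the pins 25 to 85 degrees from the start; nothing outside shows where. Then it can sink 8 mm. Gripped and held up it cannot sink by itself: let it down or push lightly to feel for the drop.
- lid_seat (a point): Centre of the flat crown (72 mm across) of the stainless divided pot lid, on the collar's upright axis, 36 mm above the counter. The lid is 224 mm in diameter, lies on a rubber ring and does not move. From the crown it slopes down to 11 mm at the rim; a straight dividing rib runs along this point's x axis from 45 mm outward, lower than the crown. Boss and pins stand here, inside the collar.
- seal (a joint): Height of the black spring seal disc (51 mm in diameter, round the boss under the collar): 0 = up, standing 5 mm proud of the crown; -0.005 m = pressed flush, collar fully home. It takes 4 N to start it down and 10 N to press it flush, and it springs back when the push ends.
- bowl_a: Blue ceramic sauce bowl, 90 mm in diameter, 40 mm tall, loose; origin at the centre of its underside. Not to be disturbed.
- bowl_b: The second blue ceramic sauce bowl, the same size, on the other side of the lid; origin at the centre of its underside. Not to be disturbed.
- ladle_rest: Wooden ladle rest, a round dish 92 mm in diameter and 14 mm tall with a flat tail to 130 mm along its x axis, loose; origin at the centre of the dish's underside. Not to be disturbed.
- skimmer: Flat aluminium skimmer, disc 100 mm in diameter with a strip handle to 235 mm along its -x axis, 5 mm thick, loose on the counter; origin at the centre of the disc's underside. Not to be disturbed.

How it is judged (in metres and radians):
At the end, for the whole second after the job is handed in: The collar is pushed home over the pins (its centre less than 22.8 mm above lid_seat, 21 mm being the hard stop; within 4 mm of the lid's axis; tilted less than 0.08 rad), is still, and the fingers are on it with more than 3 N, through the last second (z of collar_center in the frame of lid_seat below 0.0228 m and horizontal distance between collar_center and lid_seat below 0.004 m and angle between collar_center's own z axis and vertical below 0.08 rad and contact force between the fingers and collar above 3 N and linear speed of collar below 0.02 m/s); the arm keeps its last pose, push and grip.
It fails at once if a bowl, the ladle rest or the skimmer was moved more than 20 mm (distance of any of bowl_a, bowl_b, ladle_rest, skimmer from where it was at the start of the episode above 0.02 m).
It also fails if it takes over 51 s, if anything falls off the work surface, if the arm or the gripper's body presses on something with over 40 N, if the wrist force passes 120 N, or if a joint passes its speed limit or range.

## Working session

There is one attempt and no reset: what is moved stays moved. The work goes in short steps, Python scripts to look and compute and a tool call to move; the robot and the scene stay as the last step left them, time stands still between calls to the robot, and variables do not carry over. Pictures are saved under pics/ and viewed, and the job is handed in when it is done.

Besides the shell and the picture viewer there is one more tool, called after ">>>" as name(argument=value, ...) on one line, values as JSON. servo_tool: Moves the arm, as the interface text tells. Its arguments: {"type":"object","properties":{"motion":{"type":"array"},"newtons":{"type":"number"}},"required":["motion"]}

```bash
ls; mkdir -p pics; python3 - <<'E'
from workcell import sensors, grab_frame
import cv2
print(sensors.state())
for n in ("scene","top"):
    f=grab_frame(n); cv2.imwrite(f"pics/{n}0.png",f["image"][:,:,::-1]); print(n,f["fx"],f["fy"],f["cx"],f["cy"],f["dist_coeffs"],f["extrinsics"])
E
```

```text
pics
{'time_s': 0.0, 'qpos': array([-7.11032941e+01,  1.83516393e+01,  8.97053626e+01, -4.29133733e-04,
        7.20433753e+01, -1.14597259e+00]), 'qvel': array([ 0.03133672,  0.00763142,  0.06546927,  0.02578919, -0.02091132,
        0.04583942]), 'effort': array([ 1.34642014e-03, -4.12455368e+01, -2.31969130e+01,  7.26241199e-02,
        4.56223497e-02, -1.62880160e-04]), 'ee_pos': array([ 196.91256063, -539.74057057,  232.12733508]), 'ee_rot': array([-1.79998400e+02,  1.00365305e-01, -6.99571875e+01]), 'force': array([-0.51336273,  0.42311926,  0.32230566]), 'torque': array([-0.03120333,  0.02125366,  0.0204819 ]), 'gripper_width': 91.06389535275574}
scene 491.57983816192393 491.57983816192393 322.59816591987095 243.62894662799312 [-0.01003307  0.          0.          0.          0.        ] [[ 2.34893443e-01 -7.80846686e-01  5.78881269e-01  1.10590960e+03]
 [ 9.71945278e-01  1.96120242e-01 -1.29843089e-01 -1.47032972e+02]
 [-1.21427884e-02  5.93140206e-01  8.05007608e-01  8.32990291e+02]
 [ 0.00000000e+00  0.00000000e+00  0.00000000e+00  1.00000000e+00]]
top 583.7558600122485 583.7558600122485 314.787294342211 246.50488934915705 [-0.04071493  0.          0.          0.          0.        ] [[ 1.18049225e-02  9.93083652e-01 -1.16813970e-01  4.38535167e+02]
 [-9.99835946e-01  1.33279668e-02  1.22656574e-02 -4.39679981e+00]
 [ 1.37377166e-02  1.16650011e-01  9.93078068e-01  1.16297158e+03]
 [ 0.00000000e+00  0.00000000e+00  0.00000000e+00  1.00000000e+00]]
```

View pics/scene0.png

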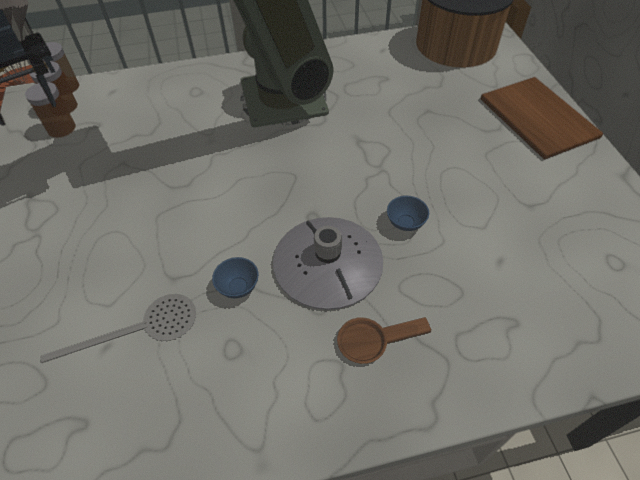

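View pics/top0.png

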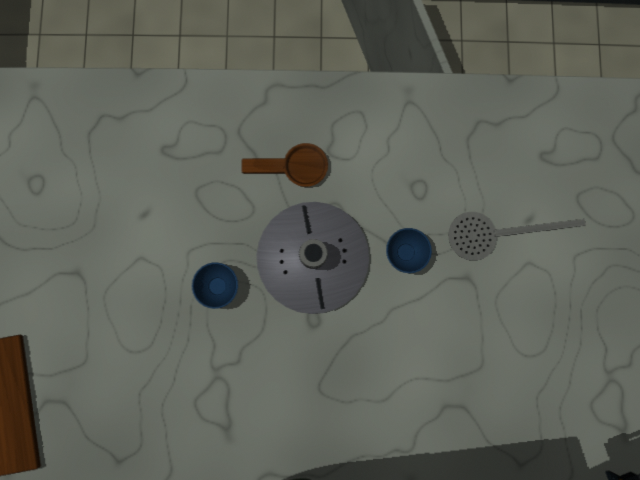

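The scene view shows the collar at about (327,240) on the lid. In the top view it is at (313,253), with the bowls at (410,250) and (215,286), the skimmer at (473,236) and the ladle rest at (306,165). Next I'll measure the collar and its neighbours from depth.

```bash
cat > h.py <<'E'
from workcell import sensors, grab_frame
import cv2, numpy as np
def cloud(f,T=None):
    T=f["extrinsics"] if T is None else T
    v,u=np.mgrid[0:480,0:640]
    K=np.array([[f["fx"],0,f["cx"]],[0,f["fy"],f["cy"]],[0,0,1]])
    p=cv2.undistortPoints(np.stack([u,v],-1).reshape(-1,1,2).astype(np.float64),K,np.array(f["dist_coeffs"])).reshape(480,640,2)
    d=f["depth"].astype(float)
    P=np.stack([p[...,0]*d,-p[...,1]*d,-d],-1)@T[:3,:3].T+T[:3,3]
    P[d<=0]=np.nan
    return P
E
python3 - <<'E'
from h import *
for n in ("top","scene"):
    f=grab_frame(n); P=cloud(f)
    c=P[253,313] if n=="top" else P[237,327]
    print(n,"centre px",c)
    m=(np.abs(P[...,2]-91)<7)&(np.hypot(P[...,0]-c[0],P[...,1]-c[1])<60)
    q=P[m]; print(len(q), q.mean(0), np.median(q[:,2]), q.min(0),q.max(0), (q.min(0)+q.max(0))/2)
    (x,y),r=cv2.minEnclosingCircle(q[np.abs(q[:,2]-np.median(q[:,2]))<3][:,:2].astype(np.float32)); print("circ",x,y,r)
    # lid
    l=P[(P[...,2]>7)&(P[...,2]<45)&(np.hypot(P[...,0]-c[0],P[...,1]-c[1])<118)]
    (x,y),r=cv2.minEnclosingCircle(l[:,:2].astype(np.float32)); print("lid",x,y,r, (l.min(0)+l.max(0))/2, l.max(0)-l.min(0))
    cr=P[(np.hypot(P[...,0]-c[0],P[...,1]-c[1])<34)&(np.hypot(P[...,0]-c[0],P[...,1]-c[1])>29)]; print("crown z",np.nanmedian(cr[:,2]))
    if n=="top":
        for nm,(u,v) in dict(b1=(410,250),b2=(215,286),lad=(306,165),skim=(473,236)).items(): print(nm,P[v,u])
E
```

```text
top centre px [552.66483229 -14.49270474  89.53530935]
616 [553.12596025 -13.91591814  90.33258095] 90.34332301419033 [527.09223935 -38.77972389  84.0694588 ] [579.24167442  11.43656947  97.59307368] [553.16695689 -13.67157721  90.83126624]
circ 553.34619140625 -13.965354919433594 25.70458221435547
lid 551.020751953125 -16.086368560791016 114.80827331542969 [553.51231338 -13.5136963   25.56041061] [221.99592934 222.88898274  37.00370996]
crown z 35.628798098277
b1 [ 570.68066697 -210.13230929    1.27496235]
b2 [493.48533871 178.31720123   2.55004688]
lad [741.89190494   1.13740583   2.55327508]
skim [ 600.73441836 -338.12079312    2.17855029]
scene centre px [560.4913171  -15.91229198  92.72641141]
520 [559.03275088 -15.01126857  91.12275317] 91.38928651952392 [530.16524812 -40.67712614  84.23464109] [583.17623808  12.09430238  95.38356385] [556.6707431  -14.29141188  89.80910247]
circ 556.6508178710938 -13.917707443237305 26.42698097229004
lid 556.2387084960938 -14.829005241394043 113.68482971191406 [556.96508284 -14.27399201  25.46570262] [224.13876038 222.94499955  36.93052063]
crown z 36.849329582585085
```

>>> servo_tool(motion=[17.9,26.3,-4,0,0,0.061,100,17.9,26.3,-4,0,0,0.061,100,17.9,26.3,-4,0,0,0.061,100,17.9,26.3,-4,0,0,0.061,100,17.9,26.3,-4,0,0,0.061,100,17.9,26.3,-4,0,0,0.061,100,17.9,26.3,-4,0,0,0.061,100,17.9,26.3,-4,0,0,0.061,100,17.9,26.3,-4,0,0,0.061,100,17.9,26.3,-4,0,0,0.061,100], newtons=25)

```text
time_s: 1.03
ee_pos: [376.6, -275.7, 192.8]
ee_rot: [-180.0, -0.0, -34.8]
force: [-0.7, -1.3, -0.2]
gripper_width: 91.1
```

>>> servo_tool(motion=[17.9,26.3,-4,0,0,0.061,100,17.9,26.3,-4,0,0,0.061,100,17.9,26.3,-4,0,0,0.061,100,17.9,26.3,-4,0,0,0.061,100,17.9,26.3,-4,0,0,0.061,100,17.9,26.3,-4,0,0,0.061,100,17.9,26.3,-4,0,0,0.061,100,17.9,26.3,-4,0,0,0.061,100,17.9,26.3,-4,0,0,0.061,100,17.9,26.3,-4,0,0,0.061,100])

```text
time_s: 1.87
ee_pos: [555.6, -12.7, 152.6]
ee_rot: [180.0, 0.0, 0.1]
force: [0.5, -0.4, 0.2]
gripper_width: 91.1
```

>>> servo_tool(motion=[0,0,0,0,0,0,100,0,0,0,0,0,0,100])

```text
time_s: 2.03
ee_pos: [555.3, -13.0, 152.3]
ee_rot: [180.0, 0.1, 0.1]
force: [-0.4, -0.3, -0.2]
gripper_width: 91.1
```

```bash
cat >> h.py <<'E'
from scipy.spatial.transform import Rotation as R
def wristcloud():
    s=sensors.state(); f=grab_frame("wrist")
    T=np.eye(4); T[:3,:3]=R.from_euler("xyz",s["ee_rot"],degrees=True).as_matrix(); T[:3,3]=s["ee_pos"]
    return s,f,cloud(f,T@f["T_tool_cam"])
E
python3 - <<'E'
from h import *
s,f,P=wristcloud(); cv2.imwrite("pics/w1.png",f["image"][:,:,::-1])
print(s)
m=(np.abs(P[...,2]-91)<7)&(np.hypot(P[...,0]-554,P[...,1]+14)<45); q=P[m]; print(len(q),np.median(q[:,2]),q.min(0),q.max(0),(q.min(0)+q.max(0))/2)
if len(q): print(cv2.minEnclosingCircle(q[:,:2].astype(np.float32)))
E
```

```text
{'time_s': 2.0333, 'qpos': array([-2.52173087e+00,  2.02384747e+01,  9.91490712e+01, -1.43870418e-02,
        6.06789068e+01, -2.58979376e+00]), 'qvel': array([-2.34405595, -1.3041064 ,  1.35545007, -0.632947  ,  0.44325304,
        0.00785683]), 'effort': array([ 1.18228812e+00, -4.01370084e+01, -2.14861590e+01,  2.03866563e-01,
       -8.42904509e-02, -5.06998796e-03]), 'ee_pos': array([555.29291764, -13.01387368, 152.31587566]), 'ee_rot': array([1.79990480e+02, 6.69520673e-02, 7.51099891e-02]), 'force': array([-0.38570785, -0.32334821, -0.21063114]), 'torque': array([-0.0094909 , -0.01822235,  0.04282929]), 'gripper_width': 91.14256735622963}
4393 90.9999446049747 [528.08922309 -39.46474105  84.009436  ] [581.65654893  13.67040603  93.57515169] [554.87288601 -12.89716751  88.79229385]
((554.8391723632812, -13.129362106323242), 26.818187713623047)
```

View pics/w1.png

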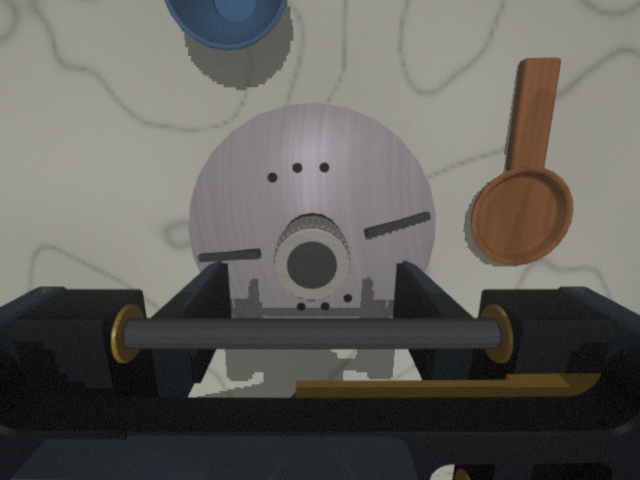

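>>> servo_tool(motion=[-0.4,-0.5,-9,0,0,0,100,0,0,-9,0,0,0,100,0,0,-9,0,0,0,100,0,0,-9,0,0,0,100,0,0,-9,0,0,0,100,0,0,-9,0,0,0,100,0,0,-9,0,0,0,100,0,0,-6,0,0,0,100,0,0,-5,0,0,0,100,0,0,0,0,0,0,100])

```text
time_s: 2.92
ee_pos: [554.0, -14.7, 77.7]
ee_rot: [-180.0, 0.1, -0.1]
force: [-0.3, 0.6, 0.4]
gripper_width: 91.0
```

>>> servo_tool(motion=[0,0,0,0,0,0,50,0,0,0,0,0,0,40,0,0,0,0,0,0,40,0,0,0,0,0,0,40,0,0,0,0,0,0,40,0,0,0,0,0,0,40,0,0,0,0,0,0,40], newtons=30)

```text
time_s: 3.5
ee_pos: [554.7, -14.7, 79.2]
ee_rot: [180.0, -0.0, -0.1]
force: [-1.2, 0.2, 1.3]
gripper_width: 52.0
```

>>> servo_tool(motion=[0,0,-0.5,0,0,0,20,0,0,-0.5,0,0,0,20,0,0,0,0,0,0,20])

```text
time_s: 3.75
ee_pos: [554.8, -14.7, 79.0]
ee_rot: [180.0, -0.0, -0.1]
force: [-2.2, 0.5, 6.9]
gripper_width: 51.8
```

```bash
python3 - <<'E'
from h import *
s=sensors.state(); print(s["ee_pos"],s["force"],s["torque"],s["gripper_width"],s["qpos"][5])
E
```

```text
[554.76689621 -14.71688251  78.98140374] [-2.18429502  0.48653542  6.90358441] [0.05103194 0.26699743 0.02477795] 51.803267539453834 -2.6502530525821535
```

>>> servo_tool(motion=[0,0,0,0,0,-0.05,20,0,0,0,0,0,-0.05,20,0,0,0,0,0,-0.05,20,0,0,0,0,0,-0.05,20,0,0,0,0,0,0,20])

```text
time_s: 4.17
ee_pos: [555.3, -14.9, 79.0]
ee_rot: [-180.0, -0.1, -11.6]
force: [-0.5, -0.2, 5.5]
gripper_width: 51.9
```

>>> servo_tool(motion=[0,0,0,0,0,-0.05,20,0,0,0,0,0,-0.05,20,0,0,0,0,0,-0.05,20,0,0,0,0,0,0,20])

```text
time_s: 4.5
ee_pos: [555.3, -15.0, 79.0]
ee_rot: [-180.0, -0.1, -20.2]
force: [-0.1, -0.8, 5.5]
gripper_width: 51.9
```

>>> servo_tool(motion=[0,0,0,0,0,-0.05,20,0,0,0,0,0,-0.05,20,0,0,0,0,0,-0.05,20,0,0,0,0,0,0,20])

```text
time_s: 4.83
ee_pos: [555.5, -15.1, 78.8]
ee_rot: [-180.0, -0.1, -28.7]
force: [0.2, -2.7, 6.1]
gripper_width: 51.6
```

```bash
python3 - <<'E'
from h import *
s=sensors.state(); print(s["ee_pos"],s["force"],s["torque"],s["gripper_width"],s["qpos"][5])
E
```

```text
[555.48227531 -15.06001105  78.84397431] [ 0.23736447 -2.67569562  6.11684181] [-0.29528291 -0.01669608 -0.00906241] 51.609195811057496 26.05493436578532
```

>>> servo_tool(motion=[0,0,0,0,0,-0.05,20,0,0,0,0,0,-0.05,20,0,0,0,0,0,-0.05,20,0,0,0,0,0,0,20])

```text
time_s: 5.17
ee_pos: [555.0, -14.8, 78.9]
ee_rot: [-180.0, -0.1, -37.3]
force: [-0.9, -0.7, 7.0]
gripper_width: 52.2
```

>>> servo_tool(motion=[0,0,0,0,0,-0.05,20,0,0,0,0,0,-0.05,20,0,0,0,0,0,-0.05,20,0,0,0,0,0,0,20])

```text
time_s: 5.5
ee_pos: [555.3, -15.0, 78.4]
ee_rot: [-180.0, -0.1, -45.9]
force: [0.8, -1.7, 3.8]
gripper_width: 51.9
```

```bash
python3 - <<'E'
from h import *
s,f,P=wristcloud(); cv2.imwrite("pics/w2.png",f["image"][:,:,::-1]); print(s["ee_pos"],s["force"],s["torque"],s["gripper_width"],s["qpos"][5])
E
```

```text
[555.2600094  -14.96032123  78.44010156] [ 0.83400103 -1.65151738  3.8198029 ] [-0.31075629 -0.00646501 -0.00430368] 51.898744599238576 43.17662013683164
```

View pics/w2.png

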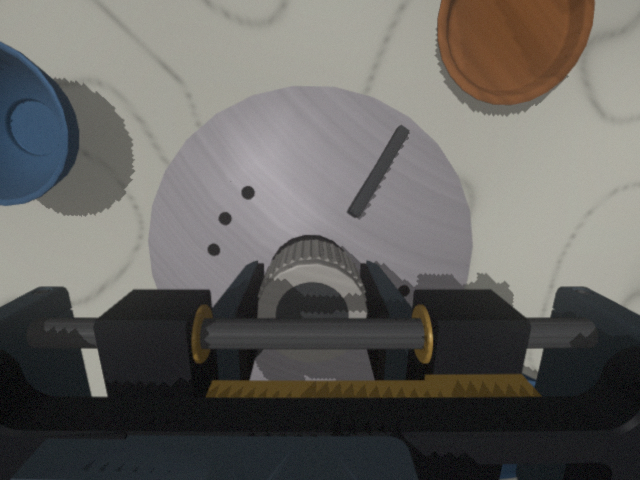

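The collar sits between the pads at about (312,290), and nothing else has been touched. The force fell from 7.0 to 3.8 N and z is 0.5 mm lower, so I'll probe downward.

>>> servo_tool(motion=[0,0,-0.8,0,0,0,20,0,0,-0.7,0,0,0,20,0,0,0,0,0,0,20])

```text
time_s: 5.8
ee_pos: [555.4, -14.6, 77.8]
ee_rot: [-179.9, -0.1, -45.8]
force: [-1.2, -0.8, 10.1]
gripper_width: 52.0
```

>>> servo_tool(motion=[0,0,0.7,0,0,-0.05,20,0,0,0,0,0,-0.05,20,0,0,0,0,0,-0.05,20,0,0,0,0,0,0,20])

```text
time_s: 6.13
ee_pos: [553.8, -14.4, 76.3]
ee_rot: [179.9, 0.1, -54.5]
force: [-0.5, -0.4, -2.6]
gripper_width: 51.7
```

>>> servo_tool(motion=[0,0,0,0,0,-0.05,20,0,0,0,0,0,-0.05,20,0,0,0,0,0,-0.05,20,0,0,0,0,0,0,20])

```text
time_s: 6.47
ee_pos: [554.0, -14.5, 76.5]
ee_rot: [179.9, 0.1, -63.0]
force: [-1.0, 0.3, -1.1]
gripper_width: 51.7
```

The force fell to zero, which is the drop. Now I'll lower it.

>>> servo_tool(motion=[0,0,-1,0,0,0,20,0,0,-1,0,0,0,20,0,0,-1,0,0,0,20,0,0,-1,0,0,0,20,0,0,0,0,0,0,20], newtons=45)

```text
time_s: 6.88
ee_pos: [554.4, -14.7, 72.9]
ee_rot: [180.0, 0.0, -63.0]
force: [-0.2, -0.0, -1.9]
gripper_width: 51.6
```

>>> servo_tool(motion=[0,0,-1,0,0,0,20,0,0,-1,0,0,0,20,0,0,-1,0,0,0,20,0,0,0,0,0,0,20])

```text
time_s: 7.22
ee_pos: [554.7, -14.7, 70.6]
ee_rot: [-180.0, -0.0, -63.1]
force: [-1.1, 0.5, 3.4]
gripper_width: 51.8
```

>>> servo_tool(motion=[0,0,-1,0,0,0,20,0,0,-1,0,0,0,20,0,0,-1,0,0,0,20,0,0,-1,0,0,0,20,0,0,0,0,0,0,20])

```text
time_s: 7.63
ee_pos: [554.8, -14.7, 66.8]
ee_rot: [-180.0, -0.0, -63.1]
force: [-1.7, -0.5, 9.2]
gripper_width: 51.6
```

>>> servo_tool(motion=[0,0,-1,0,0,0,20,0,0,-1,0,0,0,20,0,0,0,0,0,0,20])

```text
time_s: 7.88
ee_pos: [554.7, -14.7, 66.2]
ee_rot: [-180.0, -0.0, -63.1]
force: [-5.4, 0.3, 16.6]
gripper_width: 51.8
```

>>> servo_tool(motion=[0,0,-0.5,0,0,0,20,0,0,0,0,0,0,20,0,0,0,0,0,0,20])

```text
time_s: 8.13
ee_pos: [554.7, -14.7, 66.3]
ee_rot: [-179.9, -0.0, -63.1]
force: [-5.6, -0.1, 19.5]
gripper_width: 51.5
```

```bash
python3 - <<'E'
from h import *
s,f,P=wristcloud(); cv2.imwrite("pics/w3.png",f["image"][:,:,::-1]); print(s["time_s"],s["ee_pos"],s["force"],s["torque"],s["gripper_width"])
q=P[(np.hypot(P[...,0]-555,P[...,1]+14)<30)&(P[...,2]>45)&(P[...,2]<100)]; print("wrist z hist",np.histogram(q[:,2],bins=np.arange(45,101,3)))
d=np.hypot(P[...,0]-554.7,P[...,1]+14); g=P[280:300,290:335]; print("collar patch",np.nanmedian(g.reshape(-1,3),0)); cr=P[(d>29)&(d<35)&(P[...,2]<48)]; print("crown z",np.median(cr[:,2]),len(cr))
f=grab_frame("scene"); P=cloud(f); cv2.imwrite("pics/s3.png",cv2.resize(f["image"][180:310,240:420,::-1],None,fx=4,fy=4))
E
```

```text
8.1333 [554.74578532 -14.70802409  66.2594174 ] [-5.61419107 -0.13798332 19.49548763] [0.16149361 1.094594   0.00831835] 51.5180705445301
wrist z hist (array([ 130,  155,  144,  167,  182,  187,  201,  251,  383,  269, 2843,
       2823,   68,   85,   82,   88,   88,  110]), array([45, 48, 51, 54, 57, 60, 63, 66, 69, 72, 75, 78, 81, 84, 87, 90, 93,
       96, 99]))
collar patch [567.53154634  -7.84993434  78.23960078]
crown z 35.874380463245046 1395
```

View pics/w3.png

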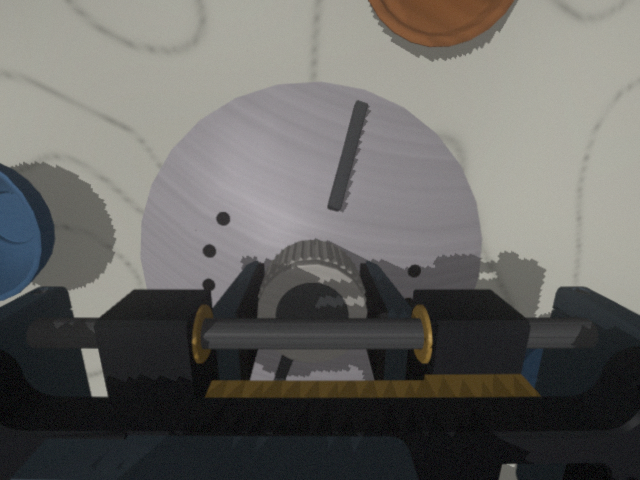

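View pics/s3.png

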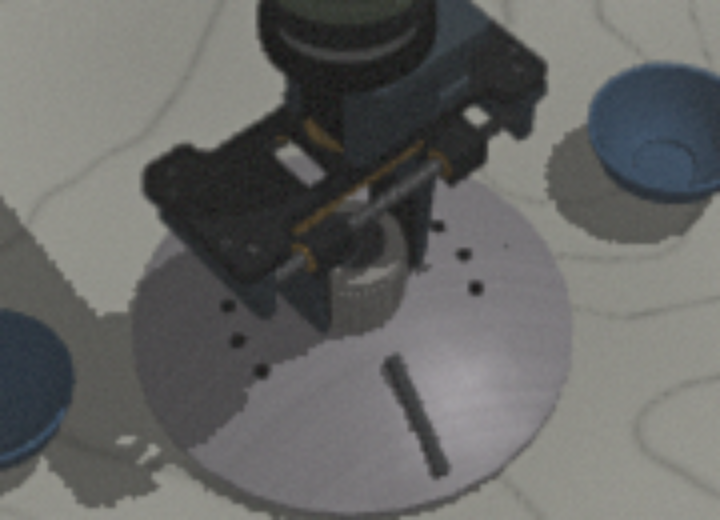

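>>> servo_tool(motion=[0,0,0,0,0,0,20,0,0,0,0,0,0,20,0,0,0,0,0,0,20,0,0,0,0,0,0,20,0,0,0,0,0,0,20,0,0,0,0,0,0,20])

```text
time_s: 8.73
ee_pos: [554.8, -14.7, 66.2]
ee_rot: [-179.9, -0.0, -63.1]
force: [-6.5, -1.1, 19.4]
gripper_width: 51.9
```

```bash
python3 - <<'E'
from h import *
s,f,P=wristcloud(); g=P[262:300,290:335,2]; print(s["time_s"],s["ee_pos"],s["force"],s["gripper_width"],np.nanmedian(g))
E
```

```text
8.7333 [554.75591075 -14.7259121   66.24496005] [-6.48829591 -1.09731608 19.44000319] 51.926272493222285 77.92520139468641
```

Push and height are steady, so I'm handing the job in.

```bash
python3 -c "
from workcell import env
print(env.job_done())"
```

```text
the job is handed in; nothing more can be done
None
```

I handed the job in with the collar pushed home on the lid and the fingers still holding it; no verdict is reported.

I gripped the collar and turned it clockwise about 63° under a light push. It dropped onto the pins between about 46° and 55°. I then pressed it down through the seal to the hard stop with a 45 N grip.

**Last checks at 8.7 s, before handing in:**
- **Height:** the collar top measured 77.9–78.2 mm. Fully home is 78 mm (the 36 mm crown plus the 42 mm collar). The tool came down 13 mm from first grip, as expected.
- **Push:** it held steady at about 19.4 N, against the 10 N needed to press the seal flush. The last 0.5 mm of push raised the force without lowering the tool, so it is on the stop.
- **Grip:** the opening was 51.9 mm on the 52 mm collar.
- **Lateral force:** there was a sideways force of about 6.5 N. The axis offset and tilt were not measured separately after the press.
- **Other objects:** in the last views, both bowls and the visible part of the ladle rest looked undisturbed. The skimmer was out of those views, though nothing went near it. I did not re-measure any of their positions.

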